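# Clamp a bisque tile in the tile vice with its travelling feed knob

### The job

Lay the plain terracotta tile lengthwise and centred on the aluminium bed of the blue tile vice, between the jaw and the fence. Then feed the jaw in by turning the red knob clockwise (it travels along with the carriage; do not push the carriage itself), until the tile is up against the fence and the orange sprung pad is pressed about half-way in, some 6 N: enough to hold it, but the tile is brittle and must never be squeezed hard, nor the knob wrenched sideways. Let go and leave the other things alone.

Things in the scene. Friction and masses are not known exactly. Their poses are not given: they have to be found in the camera images.
- bed (a point): Point on the top face of the vice's aluminium bed, on its centre line, where the tile's centre belongs when laid (up to 4 mm either way along it will do before clamping); there the tile clears both jaw and fence. x axis across the bed, y along it from the jaw towards the fence, z up. The fence's inner face stands 51 to 61 mm in +y from here; exactly where is not measured: feel for it.
- vice: The tile vice, fixed to the table; axes as bed, origin on the table 65 mm in -y from it. Blue base plate 120 x 300 x 10 mm; aluminium bed 36 mm wide, top 30 mm above the table, so a tile overhangs it by 8 mm on each side. A dark steel fence (84 mm wide, 20 mm thick, top 52 mm above the table), set by hand, crosses the bed beyond the tile.
- tile_center (a point): Centre of the loose unglazed terracotta tile, 52 (x) x 90 (y) x 16 (z) mm, about 0.15 kg, lying flat on a wooden slat 34 x 110 mm, 14 mm high. x axis across its width, y along its length. Either end may face the fence.
- tile: The same terracotta tile; origin at the centre of its underside.
- carriage: Grey carriage of the vice, 86 mm wide, 70 mm long, top 50 mm above the table, sliding along the bed's y. Origin on the centre line at table height; the orange pad on its +y side (60 mm wide, 18 high, level with the tile) has its free face 10 mm in -y from it. The pad gives 3 mm against a spring of 4 N per mm, then stops hard. Friction (9 N at the carriage) keeps the jaw where the knob leaves it.
- knob_grip (a point): Grip point of the red knob on the carriage, 82 mm above the table, 60 mm in -y from the carriage's origin. The grip is an upright bar 46 mm long (along this point's x), 14 mm wide (y), from 65 to 98 mm above the table. A rubber bush under it gives 1 mm per 4 N sideways, any way; over 5 mm off its axis it is being wrenched. It must be followed as it travels.
- knob (a joint): Knob angle in rad, growing clockwise from above, 0 to 4.3; the carriage and knob move 15 mm along the bed's +y per rad (rack and pinion), towards the fence. At 0 the bar lies across the bed and the carriage's origin is at the vice's. Turning takes about 0.14 N m when running free.
- knob_axis (a point): The knob's true turning axis (vertical) at the grip point's height; rides on the carriage with its black disc of 48 mm diameter. Its x axis lies along the bar.
- glazed_center (a point): Centre of a blue glazed tile of the same size on another slat; not wanted, leave it.
- cup1: red plastic cup, 88 mm across the mouth, 115 mm tall; bystander, origin under its foot
- cup2: second red plastic cup, the same; bystander
- can: drinks can with green label, 66 mm across, 120 mm tall; bystander
- sponge: yellow sponge block 90 x 60 x 30 mm; bystander
- brush: brush lying flat; bystander
- spatula: wooden modelling spatula lying flat; bystander
Things that resemble listed ones, but are neither listed nor needed, are in the scene too. Of the things that look like the tile, the largest one is meant.

How it is judged:
By the outcome, as a careful person would: the job done as asked, in the order asked, and still so for the second after the job is handed in, with the robot touching nothing.
It also fails if it takes over 72 s, if anything falls off the work surface, if the arm or the gripper's body presses on something with over 40 N, if the wrist force passes 120 N, or if a joint passes its speed limit or range.

### The arm

A 7-joint arm with a two-finger parallel gripper is mounted at the origin on the work surface. World frame = base frame: x ahead of the robot, y to its left, z up, the work surface at z = 0. Lengths are in m, angles in rad, forces in N, time in s.
With the tool pointing down it reaches from about 0.4 to 0.875 m from the base axis. Payload 19.3 kg.
Tool frame: the origin (TCP) lies midway between the tips of the shut fingers; the grasp point (between the pads) lies 19 mm behind it; z points along the fingers, y is the direction in which the jaws open and shut (so a half turn about z gives the same grasp; the last joint's range is limited). The gripper opens to 85 mm and grips with 20 to 120 N. Pads are 22 mm wide; open, the fingers measure 114 mm over their backs; the gripper's body (76 mm by 85 mm) begins 54 mm behind the grasp point. The pads swing forward as they close: fully open they stand 13 mm farther back than shut.
Start: joints at [-1.41, 0.521, -0.036, 1.599, 0.021, 1.021, -0.113], TCP at [0.143, 0.608, 0.231] pointing down, gripper open.
Joint ranges: [-2.91, 2.91], [-0.3, 2.13], [-1.5, 1.42], [0.17, 2.43], [-1.26, 4.41], [0.16, 1.93], [-2.52, 2.52]. Speed limits (rad/s): [1.89, 1.89, 2.39, 2.39, 3.01, 3.01, 3.01].

### API

Orientations are given as a rotation vector (axis times angle).
In Python, from plant import arm, get_image gives the robot as it stands.
- The arm moves only by the shell command python3 -m pendant 'ROWS'. ROWS is JSON, a list that holds one entry, the list of rows, each a list of 7 numbers: the shift along the world's x, y, z in cm, then the turn, a rotation vector about the world's x, y, z in degrees, then the closure in counts, from 0 (fully open) to 255 (shut). In form: [[[tx, ty, tz, ax, ay, az, jaw], ...]]. A call has 1 to 10 rows; each row shifts and turns the commanded pose from where the row before left it; what a row does not reach is not made up. A row lasts 1/10 s, in which the tool goes at most 50 mm and 8.59 degrees, less where a joint would pass 70% of its speed; a pose out of reach is approached as far as the arm can. A call with a gripper value outside its range is refused whole. The fingers move at their own pace and stop on an object; the grip force is fixed at half the most. Time passes only in rows, so rows that do not move let the fingers close. It gives the time, the measured TCP pose, the force and the opening at its end, in the units of the state.
- arm.observe(): the state, without advancing time (a new reading comes with each control period).
- get_image(name): name is "side" or "top"; returns a dict with "image" (384x512x3 uint8, blue, green, red), "camera_matrix" (3x3 intrinsics, pixels), "k1" (the pictures are not rectified: a ray, as slopes to the right and down, at radius r is drawn at 1 + k1 r^2 times it, then the intrinsics apply), "world_from_camera" (4x4, takes a point from camera to world coordinates). Camera axes: x right, y up, looking along -z (the intrinsics and any distortion apply to the point x, -y, -z); pixel columns grow to the right and rows downward; lengths in m; the calibration is good to about 2 mm. A picture is of the moment at which its call begins. There is no depth.
- arm.job_done(): hands the job in, once; it reports no verdict.
The state is a dict: "clock": time; "joint_pos": joint angles; "dq": joint speeds; "effort": joint torques, N m; "tool_pos": TCP position; "orientation": TCP orientation; "wrist_force": force on the tool from outside, world axes, zero at the start; "moment": the same for the moment, N m; "grip_width": opening from 0.0 (shut) to 1.0 (fully open).
Only numpy, scipy, OpenCV 4.12 (cv2) and the standard library are available. Lean on these libraries where they do the work, as an engineer would, in place of code of your own. Each camera call takes 0.05 s, during which the arm holds its last target. There are 200 camera calls.

## Working session

There is one attempt and no reset: what is moved stays moved. The work goes in short steps, Python scripts to look and compute and a shell command to move; the robot and the scene stay as the last step left them, time stands still between calls to the robot, and variables do not carry over. Pictures are saved under pics/ and viewed, on a budget of 10 in all, crops included, one or two more only if the job needs it, and the job is handed in when it is done.

```bash
mkdir -p pics; ls
python3 - <<'E'
from plant import arm,get_image
import cv2,numpy as np
for n in("top","side"):
    d=get_image(n); cv2.imwrite(f"pics/{n}0.png",d["image"]); print(n,d["camera_matrix"],d["k1"],d["world_from_camera"])
print(arm.observe())
E
```

```text
pics
top [[458.0416592    0.         250.94768075]
 [  0.         458.0416592  184.07213152]
 [  0.           0.           1.        ]] -0.07194977535419755 [[ 0.01988895  0.99654059 -0.0806925   0.39176697]
 [-0.999785    0.01935039 -0.00745083  0.01711192]
 [-0.00586363  0.08082334  0.99671119  1.56523393]
 [ 0.          0.          0.          1.        ]]
side [[458.03280899   0.         260.86500296]
 [  0.         458.03280899 185.8139678 ]
 [  0.           0.           1.        ]] 0.04954344933640971 [[ 0.97649269  0.13471184 -0.16826987  0.28196338]
 [-0.21526217  0.64982471 -0.72896505 -1.06792863]
 [ 0.0111457   0.74805118  0.66354744  1.07818688]
 [ 0.          0.          0.          1.        ]]
{'clock': 0.1, 'joint_pos': array([-1.41020163,  0.52194169, -0.03631438,  1.59992035,  0.02119897,
        1.02112137, -0.11277116]), 'dq': array([-7.40232103e-04, -1.51840008e-03,  1.52511174e-05, -2.66414853e-03,
       -7.60716254e-04,  5.72251997e-04, -3.69598199e-05]), 'effort': array([ 2.61454850e-03, -9.28491426e+01,  1.98326826e+00, -3.70530617e+01,
        1.80426717e-02,  5.46188603e-03, -6.17603905e-05]), 'tool_pos': array([0.14294209, 0.60813334, 0.23080234]), 'orientation': array([-3.61714234e-01, -3.12065916e+00,  1.57872063e-03]), 'wrist_force': array([ 0.18955778,  0.29211707, -0.22385642]), 'moment': array([0.03601982, 0.00360439, 0.03901666]), 'grip_width': 1.0008725415272761}
```

View pics/top0.png

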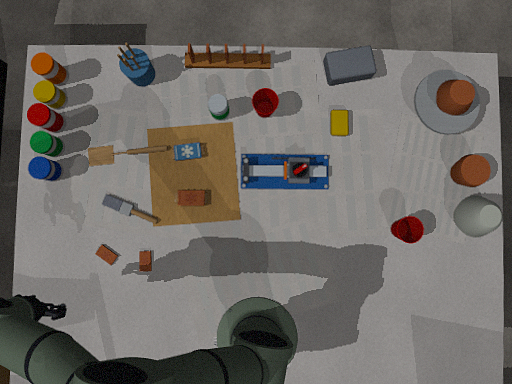

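View pics/side0.png

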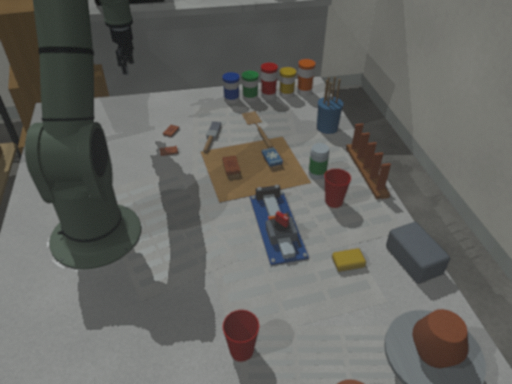

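The top view shows the vice at about (285,171) with its fence at the left end (247,171) and the knob and carriage at (300,170). The terracotta tile is at (194,197), the glazed one at (188,151), and the small decoys at (107,254) and (146,260). Next I'll measure.

```bash
cat > h.py <<'E'
import cv2,numpy as np
from plant import arm,get_image
def ray(d,uv):
    K=d["camera_matrix"]; uv=np.atleast_2d(uv).astype(float)
    q=(uv-K[:2,2])/[K[0,0],K[1,1]]; s=q.copy()
    for _ in range(20): s=q/(1+d["k1"]*(s**2).sum(1,keepdims=True))
    T=d["world_from_camera"]
    D=np.c_[s[:,0],-s[:,1],-np.ones(len(s))]@T[:3,:3].T
    return T[:3,3],D
def onplane(d,uv,z):
    o,D=ray(d,uv); return o+D*((z-o[2])/D[:,2])[:,None]
def blobs(d,lo,hi,box,amin=8):
    x0,y0,x1,y1=box
    h=cv2.cvtColor(d["image"],cv2.COLOR_BGR2HSV)
    m=cv2.inRange(h,np.array(lo),np.array(hi)); k=np.zeros_like(m); k[y0:y1,x0:x1]=m[y0:y1,x0:x1]
    c,_=cv2.findContours(k,cv2.RETR_EXTERNAL,cv2.CHAIN_APPROX_NONE)
    return sorted([x for x in c if cv2.contourArea(x)>amin],key=cv2.contourArea,reverse=True)
def rect(d,c,z):
    P=onplane(d,c.reshape(-1,2),z)[:,:2].astype(np.float32)
    return cv2.minAreaRect((P*1000))
E
python3 - <<'E'
from h import *
d=get_image("top"); im=d["image"]
a=cv2.resize(im[135:230,140:340],None,fx=4,fy=4,interpolation=cv2.INTER_CUBIC)
cv2.imwrite("pics/crop.png",a)
h=cv2.cvtColor(im,cv2.COLOR_BGR2HSV)
for p in [(194,197),(170,197),(244,175),(300,168),(288,170)]: print(p,h[p[1],p[0]])
for c in blobs(d,(0,90,40),(12,255,255),(165,180,225,215)): print("tile",cv2.boundingRect(c),rect(d,c,.030))
for c in blobs(d,(100,120,40),(125,255,255),(230,140,345,200)): print("vice",cv2.boundingRect(c),rect(d,c,.01))
E
```

```text
(194, 197) [  8 173 103]
(170, 197) [ 18 142 120]
(244, 175) [150  16  47]
(300, 168) [  0 255 141]
(288, 170) [109  47  92]
tile (178, 190, 27, 16) ((466.9089660644531, 229.29739379882812), (50.515708923339844, 88.14934539794922), 1.1764410734176636)
vice (242, 154, 86, 35) ((564.86279296875, -85.26661682128906), (116.7834701538086, 291.2315979003906), 1.103890299797058)
vice (241, 158, 3, 30) ((556.8140869140625, 61.51073455810547), (6.838572025299072, 99.60881805419922), 88.94853210449219)
```

View pics/crop.png

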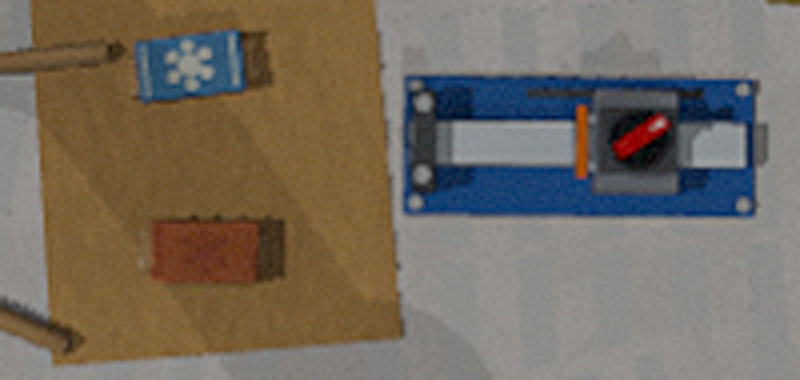

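The crop shows the tile lying parallel to the vice. The fence is at the left of the bed (crop x 413-437), and the orange pad is at crop x 582. The red bar is at crop (642,137), turned roughly 56° clockwise from across. Next I'll measure the knob, pad and bed.

Run:
```python
from h import *
d=get_image("top"); s=get_image("side")
def cen(c): m=cv2.moments(c); return m["m10"]/m["m00"],m["m01"]/m["m00"]
c=[k for k in blobs(d,(0,200,70),(6,255,255),(285,155,320,185),4)]
for k in c: print("knob top",cv2.boundingRect(k),onplane(d,cen(k),.098),rect(d,k,.098))
h=cv2.cvtColor(d["image"],cv2.COLOR_BGR2HSV)
m=cv2.inRange(h,np.array((7,150,90)),np.array((20,255,255)))[150:190,275:300]; v,u=np.nonzero(m)
print("pad",onplane(d,np.c_[u+275,v+150],.046)[:,:2].mean(0),u.min()+275,u.max()+275,v.min()+150,v.max()+150)
# bed row profile
g=cv2.cvtColor(d["image"],cv2.COLOR_BGR2GRAY).astype(float)
for x in (255,262,270,278): print(x,g[155:190,x].astype(int))
print("fence row",g[170,240:290].astype(int))
for nm,z in(("bedz",.03),): print(onplane(d,[(262,171),(270,171),(278,171)],z))
# side
for k in blobs(s,(0,150,60),(8,255,255),(262,200,305,245),4): print("knob side",cv2.boundingRect(k),onplane(s,cen(k),.082))
for k in blobs(s,(0,90,30),(14,255,255),(215,150,248,185),6)[:2]: print("tile side",cv2.boundingRect(k),onplane(s,cen(k),.028))
```

```text
knob top (294, 164, 13, 11) [[ 0.55932959 -0.12366038  0.098     ]] ((562.790771484375, -126.53295135498047), (16.109935760498047, 43.14670944213867), 34.815208435058594)
pad [ 0.56407487 -0.08417949] 284 286 162 178
255 [ 59  52  37  41  38  29  30  28  22  28 108 152 146 148 146 147 147 144
 143 155 138  71  31  33  40  36  47  53  64  59  58  57  52  88 131]
262 [ 50  54  57  61  55  52  56  53  44  28 105 149 142 145 147 145 143 142
 145 150 133  68  49  63  58  53  54  61  60  62  55  52  55  64 121]
270 [ 56  50  58  60  50  44  57  58  51  34 112 157 141 143 146 146 142 141
 145 150 139  97  47  59  53  51  43  58  60  53  58  56  58  73 120]
278 [ 52  60  56  49  54  51  63  49  52  28 112 158 139 139 145 143 142 144
 143 145 137  96  55  54  54  63  50  59  62  62  62  58  55  76 124]
fence row [118  60  64  68  52  52  49  51  57  86 106  95  93 130 148 147 145 146
 143 143 146 147 145 144 148 146 146 144 144 144 146 141 142 140 143 145
 144 145 143 146 146 147 139 106  92  96  89  86  90  72]
[[ 0.5609757  -0.00777735  0.03      ]
 [ 0.56149827 -0.03473509  0.03      ]
 [ 0.56202283 -0.06169572  0.03      ]]
knob side (277, 213, 6, 6) [[ 0.56171837 -0.11483042  0.082     ]]
tile side (222, 155, 18, 21) [[0.46637549 0.22140209 0.028     ]]
```

```bash
python3 -m pendant '[[[2.7,-3.15,0,0,0,-6.3,60],[2.7,-3.15,0,0,0,-6.3,0],[2.7,-3.15,0,0,0,-6.3,0],[2.7,-3.15,0,0,0,-6.3,0],[2.7,-3.15,0,0,0,-6.3,0],[2.7,-3.15,0,0,0,-6.3,0],[2.7,-3.15,0,0,0,-6.3,0],[2.7,-3.15,0,0,0,-6.3,0],[2.7,-3.15,0,0,0,-6.3,0],[2.7,-3.15,0,0,0,-6.3,0]]]'
cat >> h.py <<'E'
from scipy.spatial.transform import Rotation as Ro
def st():
    o=arm.observe(); R=Ro.from_rotvec(o["orientation"]).as_matrix()
    y=R[:,1]; yaw=np.degrees(np.arctan2(y[1],y[0]))
    print("t%.1f"%o["clock"],"p",(o["tool_pos"]*1000).round(1),"yaw",round(yaw,2),"z",R[:,2].round(3),"F",o["wrist_force"].round(1),"M",o["moment"].round(2),"w",round(o["grip_width"],3),"j7",round(o["joint_pos"][6],2))
E
python3 -c "from h import *;st()"
```

```text
clock: 1.25
tool_pos: [0.4138, 0.2921, 0.2315]
orientation: [-1.944, -2.467, -0.001]
wrist_force: [0.9, -0.2, -0.3]
grip_width: 1.0
t1.2 p [413.8 292.1 231.5] yaw 13.52 z [ 0.  0. -1.] F [ 0.9 -0.2 -0.3] M [ 0.07 -0.01 -0.02] w 1.0 j7 -0.36
```

```bash
python3 -m pendant '[[[1.77,-2.1,-1,0,0,-4.1,0],[1.77,-2.1,-3,0,0,-4.1,0],[1.77,-2.1,-3,0,0,-4.1,0],[0,0,-4,0,0,0,0],[0,0,-3,0,0,0,0],[0,0,-1,0,0,0,0],[0,0,0,0,0,0,0]]]'
python3 - <<'E'
from h import *
st(); d=get_image("side")
cv2.imwrite("pics/s1.png",cv2.resize(d["image"][90:260,150:350],None,fx=3.5,fy=3.5,interpolation=cv2.INTER_CUBIC))
E
```

```text
clock: 1.95
tool_pos: [0.4657, 0.2301, 0.0806]
orientation: [-2.192, -2.25, 0.003]
wrist_force: [0.3, 0.3, -0.1]
grip_width: 0.998
t1.9 p [465.7 230.1  80.6] yaw 1.47 z [-0.002 -0.001 -1.   ] F [ 0.3  0.3 -0.1] M [ 0.01  0.03 -0.04] w 0.998 j7 -0.27
```

View pics/s1.png

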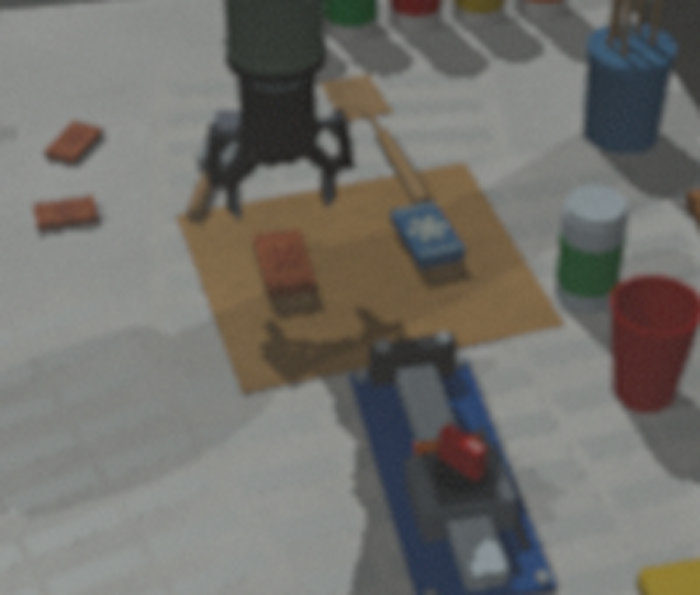

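Both fingers straddle the tile (crop 285,265), with the fence and vice clear. Now descend and close.

```bash
python3 -m pendant '[[[0.1,-0.1,-2.5,0,0,-0.3,0],[0,0,-2.5,0,0,0,0],[0,0,-1.7,0,0,0,0],[0,0,-0.8,0,0,0,0],[0,0,-0.2,0,0,0,0],[0,0,0,0,0,0,0],[0,0,0,0,0,0,60],[0,0,0,0,0,0,80],[0,0,0,0,0,0,100],[0,0,0,0,0,0,120]]]';python3 -m pendant '[[[0,0,0,0,0,0,255],[0,0,0,0,0,0,255],[0,0,0,0,0,0,255],[0,0,0,0,0,0,255]]]'; python3 -c "from h import *;st()"
```

```text
clock: 3.0
tool_pos: [0.4673, 0.2296, 0.0051]
orientation: [-2.198, -2.244, -0.001]
wrist_force: [-3.3, -0.8, 15.8]
grip_width: 0.592
clock: 3.4
tool_pos: [0.4673, 0.2296, 0.005]
orientation: [-2.199, -2.244, -0.001]
wrist_force: [-3.3, -0.5, 15.6]
grip_width: 0.596
t3.4 p [467.3 229.6   5. ] yaw 1.17 z [ 0.     0.001 -1.   ] F [-3.3 -0.5 15.6] M [-0.16  0.73  0.04] w 0.596 j7 -0.23
```

```bash
python3 -m pendant '[[[0,0,1,0,0,0,255],[0,0,3,0,0,0,255],[0.5,-1.2,4,0,0,0,255],[1.3,-3.3,2,0,0,0,255],[1.3,-3.3,0,0,0,0,255],[1.3,-3.3,0,0,0,0,255],[1.3,-3.3,0,0,0,-0.2,255],[1.3,-3.3,0,0,0,0,255],[1.3,-3.3,0,0,0,0,255],[1.3,-3.3,0,0,0,0,255]]]'; python3 -m pendant '[[[0.1,-0.5,0,0,0,0,255],[0,0,0,0,0,0,255],[0,0,0,0,0,0,255]]]'
python3 - <<'E'
from h import *
st(); d=get_image("side")
cv2.imwrite("pics/s2.png",cv2.resize(d["image"][130:270,190:350],None,fx=4,fy=4,interpolation=cv2.INTER_CUBIC))
E
```

```text
clock: 4.4
tool_pos: [0.5634, -0.015, 0.1049]
orientation: [2.202, 2.24, 0.0]
wrist_force: [0.6, 1.1, -1.5]
grip_width: 0.598
clock: 4.7
tool_pos: [0.5638, -0.0176, 0.1045]
orientation: [-2.201, -2.241, -0.0]
wrist_force: [-0.0, -0.2, -2.3]
grip_width: 0.598
t4.7 p [563.8 -17.6 104.5] yaw 1.02 z [-0.     0.001 -1.   ] F [-0.  -0.2 -2.3] M [0.03 0.   0.03] w 0.598 j7 0.18
```

View pics/s2.png

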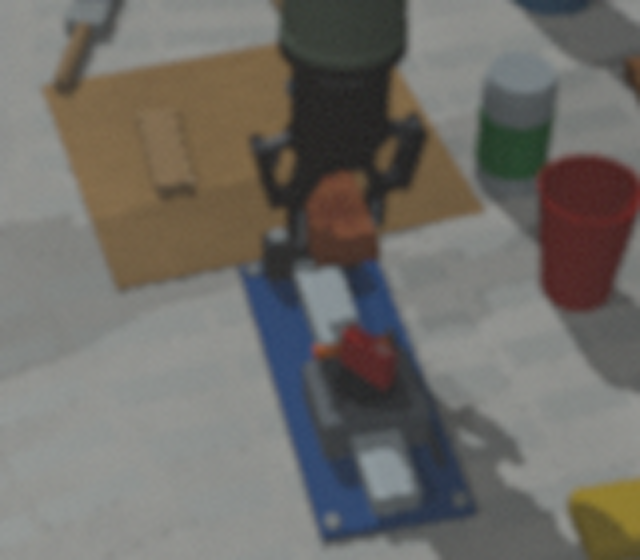

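The tile is held level over the bed at crop (340,220) and the slat is empty. Descending.

```bash
python3 -m pendant '[[[0,-0.1,-2,0,0,0,255],[0,0,-2.5,0,0,0,255],[0,0,-2,0,0,0,255],[0,0,-0.8,0,0,0,255],[0,0,-0.3,0,0,0,255],[0,0,0,0,0,0,255]]]';python3 -m pendant '[[[0,0,-0.2,0,0,0,255],[0,0,-0.1,0,0,0,255],[0,0,0,0,0,0,255]]]'; python3 -c "from h import *;st()"
```

```text
clock: 5.35
tool_pos: [0.5642, -0.0191, 0.0286]
orientation: [2.202, 2.241, 0.0]
wrist_force: [0.2, -0.3, -1.8]
grip_width: 0.597
clock: 5.65
tool_pos: [0.5642, -0.0195, 0.0256]
orientation: [2.202, 2.24, 0.001]
wrist_force: [-0.4, 0.1, -1.5]
grip_width: 0.597
t5.7 p [564.2 -19.5  25.6] yaw 0.98 z [ 0.  0. -1.] F [-0.4  0.1 -1.5] M [-0.04 -0.   -0.02] w 0.597 j7 0.21
```

```bash
python3 -m pendant '[[[0,0,-0.15,0,0,0,255],[0,0,-0.1,0,0,0,255],[0,0,0,0,0,0,255]]]';python3 -m pendant '[[[0,0,-0.1,0,0,0,255],[0,0,0,0,0,0,255]]]';python3 -m pendant '[[[0,0,-0.1,0,0,0,255],[0,0,0,0,0,0,255]]]'
```

```text
clock: 5.95
tool_pos: [0.564, -0.0196, 0.0227]
orientation: [-2.202, -2.24, 0.0]
wrist_force: [0.1, -0.4, -0.9]
grip_width: 0.595
clock: 6.15
tool_pos: [0.564, -0.0196, 0.0217]
orientation: [-2.202, -2.24, 0.0]
wrist_force: [0.5, -0.2, -2.1]
grip_width: 0.598
clock: 6.35
tool_pos: [0.5641, -0.0196, 0.0211]
orientation: [-2.203, -2.24, -0.0]
wrist_force: [-2.5, 0.5, 7.7]
grip_width: 0.596
```

```bash
python3 -m pendant '[[[0,0,0,0,0,0,80],[0,0,0,0,0,0,60],[0,0,0,0,0,0,30],[0,0,0,0,0,0,0],[0,0,0,0,0,0,0],[0,0,1.5,0,0,0,0],[0,0,3,0,0,0,0],[0,0,4,0,0,0,0],[0,0,4,0,0,0,0],[0,0,2.5,0,0,0,0]]]'; python3 -m pendant '[[[-4,3,2,0,0,0,0],[-4,3,2,0,0,0,0],[-4,2,0,0,0,0,0],[-4,0,0,0,0,0,0],[0,0,0,0,0,0,0]]]'
python3 - <<'E'
from h import *
st(); d=get_image("top"); s=get_image("side")
def cen(c): m=cv2.moments(c); return m["m10"]/m["m00"],m["m01"]/m["m00"]
for c in blobs(d,(0,90,40),(10,255,190),(248,155,288,190)): print("tile",cv2.boundingRect(c),rect(d,c,.046))
im=[cv2.resize(x["image"][a:a+95,b:b+120],None,fx=5,fy=5,interpolation=cv2.INTER_CUBIC) for x,a,b in((d,125,230),(s,175,230))]
cv2.imwrite("pics/p3.png",cv2.resize(np.vstack(im)[:, :],None,fx=.63,fy=.63))
E
```

```text
clock: 7.35
tool_pos: [0.5647, -0.0198, 0.1747]
orientation: [2.202, 2.238, 0.004]
wrist_force: [0.5, 0.2, 0.3]
grip_width: 0.997
clock: 7.85
tool_pos: [0.4056, 0.0563, 0.2088]
orientation: [-2.199, -2.24, 0.0]
wrist_force: [0.3, 0.3, 0.8]
grip_width: 1.0
t7.8 p [405.6  56.3 208.8] yaw 1.06 z [-0.002  0.001 -1.   ] F [0.3 0.3 0.8] M [0.01 0.02 0.  ] w 1.0 j7 -0.14
tile (252, 162, 27, 16) ((564.4773559570312, -17.488014221191406), (50.35099792480469, 86.86824798583984), 1.1083449125289917)
```

View pics/p3.png

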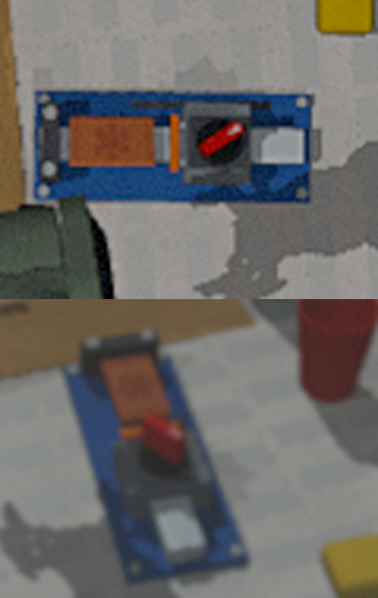

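The tile lies on the bed with its centre at about (564.5,-18), parallel to the bed and clear of both the pad and the fence. Next, over the knob, with the tool y axis across the bar (about 34.8°).

```bash
python3 -m pendant '[[[2.65,-3.07,0,0,0,5.6,0],[2.65,-3.07,0,0,0,5.6,0],[2.65,-3.07,0,0,0,5.6,0],[2.65,-3.07,0,0,0,5.6,0],[2.65,-3.07,0,0,0,5.6,0],[2.65,-3.07,0,0,0,5.6,0],[0,0,-3,0,0,0,0],[0,0,-3,0,0,0,0],[0,0,-2,0,0,0,0],[0,0,0,0,0,0,0]]]'
python3 - <<'E'
from h import *
st(); d=get_image("side"); 
cv2.imwrite("pics/s4.png",cv2.resize(d["image"][160:260,220:340],None,fx=5,fy=5,interpolation=cv2.INTER_CUBIC))
E
```

```text
clock: 8.95
tool_pos: [0.5681, -0.1286, 0.1256]
orientation: [-1.46, -2.778, 0.003]
wrist_force: [-0.1, 0.4, 0.2]
grip_width: 1.002
t8.9 p [ 568.1 -128.6  125.6] yaw 34.53 z [-0.004  0.    -1.   ] F [-0.1  0.4  0.2] M [0.04 0.02 0.03] w 1.002 j7 0.89
```

View pics/s4.png

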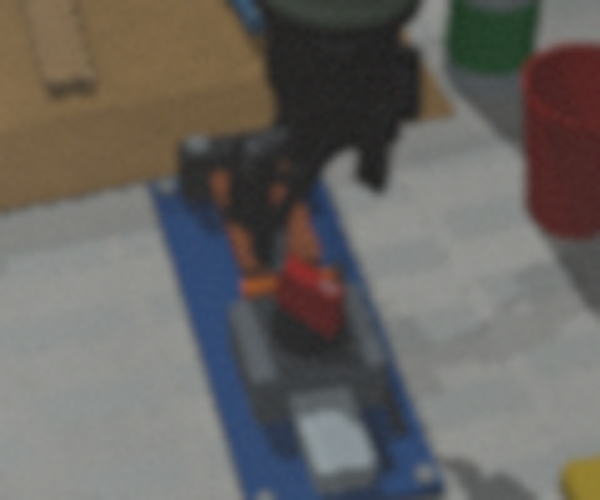

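The fingers straddle the bar (crop 312,297), one on each side. Lower and close, watching the force.

```bash
python3 -m pendant '[[[-0.3,0.1,-2,0,0,0,0],[0,0,-2,0,0,0,0],[0,0,-1.2,0,0,0,60],[0,0,-0.4,0,0,0,120],[0,0,0,0,0,0,160],[0,0,0,0,0,0,190]]]';python3 -c "from h import *;st()"; python3 -m pendant '[[[0,0,0,0,0,0,205],[0,0,0,0,0,0,215],[0,0,0,0,0,0,220]]]';python3 -c "from h import *;st()"
```

```text
clock: 9.6
tool_pos: [0.5664, -0.1273, 0.0729]
orientation: [1.461, 2.78, 0.001]
wrist_force: [-0.1, 0.5, -0.4]
grip_width: 0.33
t9.6 p [ 566.4 -127.3   72.9] yaw 34.57 z [ 0.001 -0.    -1.   ] F [-0.1  0.5 -0.4] M [-0.   -0.03  0.03] w 0.33 j7 0.91
clock: 9.9
tool_pos: [0.5654, -0.128, 0.0728]
orientation: [1.462, 2.78, -0.001]
wrist_force: [-7.2, -3.6, 9.6]
grip_width: 0.155
t9.9 p [ 565.4 -128.    72.8] yaw 34.52 z [-0.    -0.001 -1.   ] F [-7.2 -3.6  9.6] M [-0.85  1.45  0.01] w 0.155 j7 0.91
```

```bash
python3 -m pendant '[[[-0.16,-0.11,0,0,0,0,255],[0,0,0,0,0,0,255],[0,0,0,0,0,0,255]]]';python3 -c "from h import *;st()"
```

```text
clock: 10.2
tool_pos: [0.5644, -0.1286, 0.0728]
orientation: [1.461, 2.78, 0.0]
wrist_force: [-3.3, -1.9, 6.6]
grip_width: 0.151
t10.2 p [ 564.4 -128.6   72.8] yaw 34.55 z [ 0.001 -0.    -1.   ] F [-3.3 -1.9  6.6] M [-0.33  0.65 -0.03] w 0.151 j7 0.91
```

```bash
python3 -m pendant '[[[-0.09,-0.06,0,0,0,0,255],[0,0,0,0,0,0,255],[0,0.087,0,0,0,-3.33,255],[0,0.087,0,0,0,-3.33,255],[0,0.087,0,0,0,-3.34,255],[0,0,0,0,0,0,255]]]';python3 -c "from h import *;st()"
```

```text
clock: 10.8
tool_pos: [0.5639, -0.1262, 0.0729]
orientation: [1.7, 2.64, 0.001]
wrist_force: [-1.5, -0.2, 7.0]
grip_width: 0.152
t10.8 p [ 563.9 -126.2   72.9] yaw 24.45 z [ 0.001 -0.    -1.   ] F [-1.5 -0.2  7. ] M [-0.22  0.2  -0.04] w 0.152 j7 0.78
```

```bash
python3 -m pendant '[[[0,0.105,0,0,0,-4,255],[0,0.105,0,0,0,-4,255],[0,0.105,0,0,0,-4,255],[0,0.105,0,0,0,-4,255],[0,0.105,0,0,0,-4,255]]]';python3 - <<'E'
from h import *
st(); get_image("side"); st()
d=get_image("top")
for k in blobs(d,(0,200,70),(6,255,255),(275,155,320,185),4): print(rect(d,k,.098))
h=cv2.cvtColor(d["image"],cv2.COLOR_BGR2HSV)
m=cv2.inRange(h,np.array((7,150,90)),np.array((20,255,255)))[150:190,265:300]; v,u=np.nonzero(m); print("pad",u.mean()+265,len(u))
st()
E
```

```text
clock: 11.3
tool_pos: [0.564, -0.1211, 0.0729]
orientation: [2.133, 2.304, 0.002]
wrist_force: [-0.7, -0.9, 6.9]
grip_width: 0.151
t11.3 p [ 564.  -121.1   72.9] yaw 4.42 z [ 0.002 -0.    -1.   ] F [-0.7 -0.9  6.9] M [-0.2   0.15  0.1 ] w 0.151 j7 0.51
t11.3 p [ 564.  -120.9   72.8] yaw 4.15 z [ 0.002 -0.    -1.   ] F [-1.1 -0.3  8. ] M [-0.35  0.16  0.08] w 0.153 j7 0.51
pad 271.0736842105263 190
t11.4 p [ 564.  -121.    72.8] yaw 4.44 z [ 0.002 -0.    -1.   ] F [-1.5 -1.   7.4] M [-0.26  0.19 -0.03] w 0.15 j7 0.51
```

```bash
python3 -m pendant '[[[-0.03,0.085,0.1,0,0,-4,255],[0,0.105,0,0,0,-4,255],[0,0.105,0,0,0,-4,255],[0,0.105,0,0,0,-4,255],[0,0.105,0,0,0,-4,255],[0,0.105,0,0,0,-4,255]]]';python3 -c "from h import *;st()";python3 -m pendant '[[[0,0.105,0,0,0,-4,255],[0,0.105,0,0,0,-4,255],[0,0.105,0,0,0,-4,255]]]';python3 -c "from h import *;st()"
```

```text
clock: 12.0
tool_pos: [0.5634, -0.1147, 0.0732]
orientation: [2.566, 1.811, 0.001]
wrist_force: [1.8, -1.3, -5.4]
grip_width: 0.152
t12.0 p [ 563.4 -114.7   73.2] yaw -19.57 z [ 0.001 -0.    -1.   ] F [ 1.8 -1.3 -5.4] M [-0.34 -0.42  0.14] w 0.152 j7 0.19
clock: 12.3
tool_pos: [0.5634, -0.1116, 0.0732]
orientation: [2.742, 1.533, 0.001]
wrist_force: [2.3, -1.5, -7.3]
grip_width: 0.15
t12.3 p [ 563.4 -111.6   73.2] yaw -31.57 z [ 0.001 -0.    -1.   ] F [ 2.3 -1.5 -7.3] M [-0.38 -0.4   0.09] w 0.15 j7 0.03
```

```bash
S='from h import *;st()'; python3 -m pendant '[[[0.03,0.09,-0.05,0,0,-4,255],[0,0.105,0,0,0,-4,255],[0,0.105,0,0,0,-4,255]]]' >/dev/null;python3 -c "$S";python3 -m pendant '[[[0,0.052,0,0,0,-2,255],[0,0.052,0,0,0,-2,255]]]'>/dev/null;python3 -c "$S"
python3 -m pendant '[[[0,0.052,0,0,0,-2,255],[0,0.052,0,0,0,-2,255]]]'>/dev/null;python3 -c "$S"
python3 -m pendant '[[[0,0.052,0,0,0,-2,255],[0,0.052,0,0,0,-2,255]]]'>/dev/null;python3 -c "$S"
```

```text
t12.6 p [ 563.8 -108.7   73. ] yaw -43.57 z [ 0.001  0.    -1.   ] F [ 0.6 -0.8  1. ] M [-0.29 -0.11  0.1 ] w 0.152 j7 -0.13
t12.8 p [ 563.8 -107.7   72.9] yaw -47.48 z [ 0.001 -0.    -1.   ] F [ 1.6 -0.9  4.8] M [-0.31 -0.1   0.07] w 0.154 j7 -0.19
t13.0 p [ 563.8 -106.7   72.9] yaw -51.53 z [ 0.001  0.    -1.   ] F [ 0.2 -0.1  7.2] M [-0.29 -0.15  0.13] w 0.151 j7 -0.24
t13.2 p [ 563.7 -105.7   72.9] yaw -55.52 z [ 0.001  0.    -1.   ] F [ 0.  -1.6  6.5] M [-0.29 -0.16  0.13] w 0.15 j7 -0.3
```

```bash
S='from h import *;st()'; 
python3 -m pendant '[[[0,0.052,0,0,0,-2,255]]]' >/dev/null;python3 -c "$S"
python3 -m pendant '[[[0,0.052,0,0,0,-2,255]]]' >/dev/null;python3 -c "$S"
python3 -m pendant '[[[0,0.026,0,0,0,-1,255]]]' >/dev/null;python3 -c "$S"
python3 -m pendant '[[[0,0.026,0,0,0,-1,255]]]' >/dev/null;python3 -c "$S"
python3 -m pendant '[[[0,0.026,0,0,0,-1,255]]]' >/dev/null;python3 -c "$S"
python3 -m pendant '[[[0,0.026,0,0,0,-1,255]]]' >/dev/null;python3 -c "$S"
```

```text
t13.3 p [ 563.7 -105.1   72.9] yaw -57.53 z [ 0.001  0.    -1.   ] F [ 0.2 -1.   7.3] M [-0.26 -0.15  0.14] w 0.15 j7 -0.32
t13.4 p [ 563.7 -104.6   72.9] yaw -59.52 z [ 0.001  0.    -1.   ] F [ 0.8 -1.7  6.4] M [-0.3  -0.11  0.11] w 0.154 j7 -0.35
t13.5 p [ 563.8 -104.3   72.9] yaw -60.51 z [ 0.001 -0.    -1.   ] F [ 0.5 -2.   6.8] M [-0.31 -0.12  0.15] w 0.152 j7 -0.37
t13.6 p [ 563.7 -104.1   72.9] yaw -61.48 z [ 0.001 -0.    -1.   ] F [ 0.9 -0.5  6.1] M [-0.28 -0.08  0.16] w 0.152 j7 -0.38
t13.7 p [ 563.7 -103.9   72.9] yaw -62.49 z [ 0.001 -0.    -1.   ] F [ 1.1 -0.6  6.1] M [-0.31 -0.13  0.15] w 0.152 j7 -0.39
t13.8 p [ 563.7 -103.6   72.9] yaw -63.48 z [ 0.001  0.    -1.   ] F [0.9 0.2 6.7] M [-0.3  -0.15  0.11] w 0.149 j7 -0.41
```

```bash
S='from h import *;st()'; 
python3 -m pendant '[[[0,0.026,0,0,0,-1,255]]]' >/dev/null;python3 -c "$S"
python3 -m pendant '[[[0,0.026,0,0,0,-1,255]]]' >/dev/null;python3 -c "$S"
python3 -m pendant '[[[0,0.026,0,0,0,-1,255]]]' >/dev/null;python3 -c "$S"
python3 -m pendant '[[[0,0.026,0,0,0,-1,255]]]' >/dev/null;python3 -c "$S"
python3 -m pendant '[[[0,0.026,0,0,0,-1,255]]]' >/dev/null;python3 -c "$S"
```

```text
t13.9 p [ 563.7 -103.4   72.9] yaw -64.49 z [ 0.001 -0.    -1.   ] F [ 0.4 -0.4  6.4] M [-0.31 -0.1   0.14] w 0.154 j7 -0.42
t14.0 p [ 563.7 -103.1   72.9] yaw -65.48 z [ 0.001  0.    -1.   ] F [ 0.3 -0.8  6.3] M [-0.3  -0.11  0.15] w 0.15 j7 -0.43
t14.1 p [ 563.7 -102.8   72.9] yaw -66.48 z [ 0.001 -0.    -1.   ] F [-0.3 -1.4  6.5] M [-0.31 -0.14  0.12] w 0.15 j7 -0.45
t14.2 p [ 563.7 -102.6   72.9] yaw -67.49 z [ 0.001 -0.    -1.   ] F [ 0.7 -1.   6.5] M [-0.28 -0.1   0.12] w 0.154 j7 -0.46
t14.3 p [ 563.7 -102.3   72.9] yaw -68.49 z [ 0.001 -0.    -1.   ] F [ 1.  -1.3  6.8] M [-0.33 -0.08  0.14] w 0.154 j7 -0.48
```

```bash
S='from h import *;st()'; 
python3 -m pendant '[[[0,0.026,0,0,0,-1,255]]]' >/dev/null;python3 -c "$S"
python3 -m pendant '[[[0,0.026,0,0,0,-1,255]]]' >/dev/null;python3 -c "$S"
python3 -m pendant '[[[0,0.026,0,0,0,-1,255]]]' >/dev/null;python3 -c "$S"
python3 -m pendant '[[[0,0.026,0,0,0,-1,255]]]' >/dev/null;python3 -c "$S"
python3 -m pendant '[[[0,0.026,0,0,0,-1,255]]]' >/dev/null;python3 -c "$S"
```

```text
t14.4 p [ 563.8 -102.1   72.9] yaw -69.49 z [ 0.001 -0.    -1.   ] F [-0.  -0.8  6. ] M [-0.34 -0.14  0.1 ] w 0.15 j7 -0.49
t14.5 p [ 563.8 -101.8   72.9] yaw -70.49 z [ 0.001 -0.    -1.   ] F [ 0.7 -0.6  6.6] M [-0.35 -0.07  0.14] w 0.153 j7 -0.5
t14.6 p [ 563.7 -101.5   72.9] yaw -71.48 z [ 0.001 -0.    -1.   ] F [ 0.8 -1.   6.7] M [-0.41 -0.1   0.1 ] w 0.151 j7 -0.52
t14.7 p [ 563.7 -101.3   72.9] yaw -72.49 z [ 0.001 -0.    -1.   ] F [ 1.2 -0.7  5.9] M [-0.34 -0.08  0.16] w 0.153 j7 -0.53
t14.8 p [ 563.7 -101.    72.9] yaw -73.48 z [ 0.001 -0.    -1.   ] F [ 0.8 -1.   6.3] M [-0.25 -0.12  0.16] w 0.15 j7 -0.55
```

```bash
S='from h import *;st()'; 
python3 -m pendant '[[[0,0.026,0,0,0,-1,255]]]' >/dev/null;python3 -c "$S"
python3 -m pendant '[[[0,0.026,0,0,0,-1,255]]]' >/dev/null;python3 -c "$S"
python3 -m pendant '[[[0,0.026,0,0,0,-1,255]]]' >/dev/null;python3 -c "$S"
python3 -m pendant '[[[0,0.026,0,0,0,-1,255]]]' >/dev/null;python3 -c "$S
d=get_image('top');cv2.imwrite('pics/t5.png',cv2.resize(d['image'][145:195,235:335],None,fx=7,fy=7,interpolation=cv2.INTER_CUBIC))"
```

```text
t14.9 p [ 563.7 -100.8   72.9] yaw -74.48 z [ 0.001 -0.    -1.   ] F [-0.3 -1.3  6.2] M [-0.36 -0.12  0.12] w 0.152 j7 -0.56
t15.0 p [ 563.7 -100.5   72.9] yaw -75.48 z [ 0.001 -0.    -1.   ] F [ 1.1 -0.6  6.6] M [-0.33 -0.08  0.18] w 0.151 j7 -0.57
t15.1 p [ 563.7 -100.3   72.9] yaw -76.48 z [ 0.001 -0.    -1.   ] F [ 0.5 -1.5  7.1] M [-0.41 -0.13  0.16] w 0.151 j7 -0.59
t15.2 p [ 563.7 -100.    72.9] yaw -77.48 z [ 0.001 -0.    -1.   ] F [ 0.5 -1.2  6.5] M [-0.39 -0.13  0.22] w 0.15 j7 -0.6
```

View pics/t5.png

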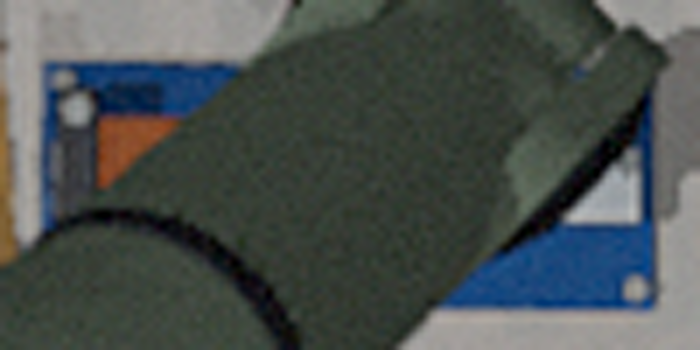

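The tile's end touches the fence (crop x≈97), and the torque is rising above its 0.13 N m baseline. Contact was at about yaw -72.7. Two small steps more.

```bash
S='from h import *;st()'; 
python3 -m pendant '[[[0,0.018,0,0,0,-0.7,255]]]' >/dev/null;python3 -c "$S"
python3 -m pendant '[[[0,0.013,0,0,0,-0.5,255]]]' >/dev/null;python3 -c "$S"
```

```text
t15.3 p [563.7 -99.9  72.9] yaw -78.15 z [ 0.001 -0.    -1.   ] F [ 0.8 -1.2  6.6] M [-0.39 -0.05  0.19] w 0.154 j7 -0.61
t15.4 p [563.7 -99.8  72.9] yaw -78.67 z [ 0.001 -0.    -1.   ] F [-0.3 -1.2  7.8] M [-0.34 -0.06  0.24] w 0.152 j7 -0.62
```

```bash
python3 -m pendant '[[[0,0,0,0,0,0,215],[0,0,0,0,0,0,190],[0,0,0,0,0,0,140],[0,0,0,0,0,0,100],[0,0,1,0,0,0,100],[0,0,3,0,0,0,100],[0,0,4,0,0,0,60],[0,0,4,0,0,0,0],[-3,1,2,0,0,0,0],[-4,2,0,0,0,0,0]]]'; python3 -m pendant '[[[-4,3,0,0,0,0,0],[-4,3,0,0,0,0,0],[-2,2,0,0,0,4,0],[0,4,0,0,0,4,0],[0,4,0,0,0,0,0],[0,0,0,0,0,0,0]]]'
python3 - <<'E'
from h import *
st(); d=get_image("top"); s=get_image("side")
for c in blobs(d,(0,90,40),(10,255,190),(240,155,284,190)): print("tile",cv2.boundingRect(c),rect(d,c,.046))
for k in blobs(d,(0,200,70),(6,255,255),(275,155,320,185),4): print("knob",rect(d,k,.098))
im=[cv2.resize(x["image"][a:a+95,b:b+120],None,fx=5,fy=5,interpolation=cv2.INTER_CUBIC) for x,a,b in((d,125,230),(s,165,220))]
cv2.imwrite("pics/p6.png",cv2.resize(np.vstack(im),None,fx=.63,fy=.63))
E
```

```text
clock: 16.45
tool_pos: [0.494, -0.0709, 0.215]
orientation: [3.126, 0.308, 0.006]
wrist_force: [-0.8, 0.7, 0.0]
grip_width: 0.998
clock: 17.05
tool_pos: [0.4008, 0.0897, 0.2131]
orientation: [-3.095, -0.538, -0.001]
wrist_force: [0.1, -1.4, 0.2]
grip_width: 0.999
t17.1 p [400.8  89.7 213.1] yaw -70.29 z [ 0.     0.001 -1.   ] F [ 0.1 -1.4  0.2] M [-0.08 -0.03  0.02] w 0.999 j7 -1.07
tile (249, 162, 27, 16) ((564.2830810546875, -7.424751281738281), (50.35296630859375, 86.78765106201172), 1.1073604822158813)
knob ((561.7821655273438, -98.4021224975586), (45.41902160644531, 16.132226943969727), 0.7395520806312561)
```

View pics/p6.png

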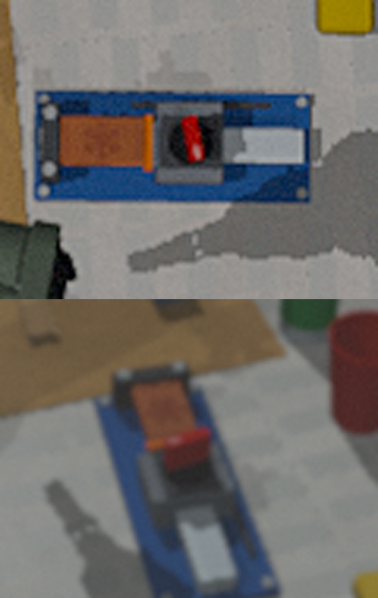

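```bash
python3 -c "
from h import *
print(arm.job_done()); st()"
```

```text
the job is handed in; nothing more can be done
None
the job is handed in; nothing more can be done
```

The terracotta tile is clamped in the vice against the fence and the job is handed in; I estimate about 6 N on the pad. The whole run took about 17 s of the 72 s allowed.

**What I did:**
- I laid the tile lengthwise on the bed, about 1 mm from the centre point I had measured.
- I gripped the red knob and turned it about 113° clockwise, following it roughly 29 mm along the bed.
- I then let go and moved the arm clear.

**Last checks:**
- **Position:** the final pictures show the tile's end at the fence, the orange pad against its other end, and the tile within about 1 mm of the bed's centre line. Its centre moved about 10 mm towards the fence during clamping.
- **Clamping force:** I judged this from the turning torque, which rose from about 0.13 N m running free to about 0.22 N m. It agrees with turning about 6° past first contact, or about 1.5 mm of pad travel. The torque readings are noisy, so the force is good to about 1 N. I could not see the pad's compression directly in the images.
- **Sideways force on the knob:** it was about 8 N (2 mm of bush give) when I first gripped the bar, and I eased it off. While turning it stayed under 3 N. I also pressed on or pulled up the knob by about 5–7 N (10 N briefly at the grip).
- **One disagreement:** the camera puts the knob's travel at 28.1 mm, against 29.6 mm from the angle turned. That is within the camera's accuracy.

Two contacts are worth noting: the fingertips pressed down with about 16 N while picking up the tile, and the tile met the bed at about 8 N when set down.

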